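# Change the empty thread reel in the bench reel holder

### The arm

A 6-joint arm with a two-finger parallel gripper is mounted at the origin on a cart in front of the work surface, level with it; the furniture and walls round the work are solid. World frame = base frame: x ahead of the robot, y to its left, z up, the work surface at z = 0. Lengths are in mm, angles in rad, forces in N, time in s.
With the tool pointing down it reaches from about 300 to 1000 mm from the base axis. Payload 5.1 kg.
Tool frame: the origin (TCP) lies midway between the tips of the shut fingers; the grasp point (between the pads) lies 19 mm behind it (r.pinch_z is the distance from the TCP to the grasp point, in mm); z points along the fingers, y is the direction in which the jaws open and shut (so a half turn about z gives the same grasp; the last joint's range is limited). The gripper opens to 95 mm and grips with 3 to 60 N. Pads are 20 mm wide; open, the fingers measure 119 mm over their backs; the gripper's body (75 mm by 180 mm) begins 59 mm behind the grasp point.
Start: joints at [-1.395, 0.124, 1.65, -0, 1.367, -0.083], TCP at [166.316, -628.35, 214.656] pointing down, gripper open.
Joint ranges: [-2.61, 2.61], [-1.02, 2.33], [0.03, 2.71], [-1.35, 4.49], [0.32, 2.68], [-2.91, 2.91]. Speed limits (rad/s): [2.57, 2.57, 3.14, 3.14, 3.14, 3.14].

### API

Orientations are given as [roll, pitch, yaw] about the fixed x, y, z axes, in that order (R = Rz(yaw) Ry(pitch) Rx(roll)).
In Python, from workcell import r, get_image gives the robot as it stands.
- The arm moves only by the tool jog_arm, never from a script. Its argument "commands" is a list that holds one entry, the list of rows, each a list of 5 numbers: the shift along the tool's x, y, z in m, then the turn about the tool's z in degrees, then the closure, from -1 (fully open) to 1 (shut). In form: [[[tx, ty, tz, twist, hand], ...]]. A call has 1 to 20 rows; each row shifts and turns the commanded pose from where the row before left it, along the tool's axes as they then stand; what a row does not reach is not made up. A row lasts 1/8 s, in which the tool goes at most 62.5 mm and 10.7 degrees, less where a joint would pass 70% of its speed; a pose out of reach is approached as far as the arm can. A call is refused whole if a number of a shift passes 0.0625 or a number of a turn 10.7, either way. A call with a gripper value outside its range is refused whole. The fingers move at their own pace and stop on an object; "squeeze" is the grip in N (left out, the last holds). Time passes only in rows, so rows that do not move let the fingers close. It gives the time, the measured TCP pose, the force and the opening at its end, in the units of the state.
- r.read_state(): the state, without advancing time (a new reading comes with each control period).
- get_image(name): name is "scene" or "top" or "wrist"; returns a dict with "frame" (400x640x3 uint8, blue, green, red), "mtx" (3x3 intrinsics, pixels), "R" (3x3) and "t" (3): a world point X has camera coordinates R X + t. Camera axes: x right, y down, z forward; pixel columns grow to the right and rows downward; lengths in mm; the calibration is good to about 2 mm. A picture is of the moment at which its call begins. There is no depth.
- r.job_done(): hands the job in, once; it reports no verdict.
The state is a dict: "time": time; "joint_positions": joint angles; "qd": joint speeds; "joint_efforts": joint torques, N m; "tcp_pos": TCP position; "tcp_rot": TCP orientation; "contact_force": force on the tool from outside, world axes, zero at the start; "wrist_torque": the same for the moment, N m; "grip_width": finger opening in mm.
Only numpy, scipy, OpenCV 4.12 (cv2) and the standard library are available. Lean on these libraries where they do the work, as an engineer would, in place of code of your own. Each camera call takes 0.05 s, during which the arm holds its last target. There are 200 camera calls.

### The job

The reel in the green bench holder is empty: work its spindle back out of the slots and put the reel in the open tan box on the stool, down on the bottom beside the other empty. Then take the reel of dark brown thread off its hooks on the wooden rack and fit it in the holder, spindle down through the slot mouths, back under the lips and fully down into the seats at the back of the slots. Leave the cream reel on its hooks and do not shift the loose things on the bench.

Things in the scene. Friction and masses are not known exactly. Their poses are not given: they have to be found in the camera images.
- reel_empty: Empty reel, starts in the holder: bare pale wooden core 24 mm thick between two pale wooden flanges. On all reels the flanges are 60 mm in diameter, 4 mm thick, 44 mm apart (outer faces 26 mm from the centre), on a steel spindle 8 mm thick that ends 42 mm from the centre. Origin at the reel's centre, y along the spindle. About 70 g
- reel_brown: Reel wound with dark brown thread, the one to fit; starts on one pair of hooks of the rack. Same flanges and spindle; the wound thread is 50 mm thick and fills the 44 mm between the flanges. Origin at the reel's centre, y along the spindle. About 200 g
- reel_cream: Reel wound with cream thread, same make as the brown one, on the other pair of hooks; it stays there. Origin at its centre, y along the spindle
- old_empty: Another empty reel (like reel_empty) that lies already at the +x end of the empties box. Origin at its centre, y along the spindle
- holder: Green steel reel holder, fixed; front at local -x, spindle along local y. Base 112 x 94 x 12 mm, low guide rod (top 35 mm) in front at x = -54 mm. Two upright cheek plates with J slots, 5 mm thick, inner faces 60 mm apart (y = +-30 to +-35), x from -36 to 40 mm, lips' top 94 mm high, front prongs 87. Origin under the cheeks' middle, on the bench
- holder_seat (a point): Where the centre of a fully seated reel lies: 17 mm behind the holder's origin, 60 mm above the bench. In each cheek the seat spans x = 10 to 24 mm, its floor 56 mm high, 10 mm below the run's floor
- holder_mouth (a point): Midway between the slot mouths, at the lips' top (94 mm high), 15.5 mm in front of the holder's origin. In each cheek an open throat (x = -22 to -9 mm) leads down to a floor 66 mm high; from it a level run 14 mm high (z 66 to 80 mm) goes back (+x) under the lip to x = 24 mm, where the seat drops
- rack: Wooden reel rack 226 x 94 mm, fixed. Two pairs of upturned steel wire hooks at local x = -56 and +56 mm, y = +-36 mm, on side boards 60 mm high; a hanging reel's centre is 80 mm above the bench, its spindle along local y; the hook tips stand 15 mm above that centre. Origin at the middle of the underside
- empties_box: Open tan cardboard box for empties, 180 (x) x 120 (y) x 60 mm high, walls and floor 4 mm, fixed on the wooden stool left of the bench, whose top is level with the bench. Origin at the middle of the underside
- nail_carton_blue: White and blue nail carton, 53 x 52 x 166 mm, standing; leave alone. Origin under its middle
- beeswax: Lump of beeswax 34 x 49 x 20 mm; leave alone. Origin under its middle
- tin_polish: Flat round tin of brown polish, 64 mm wide, 15 mm high; leave alone. Origin under its middle
- peg_1: Turned wooden handle blank, 29 mm thick, 75 mm high, standing; leave alone. Origin under its middle
- tin_wax: Flat round tin of wax, 62 mm wide, 19 mm high; leave alone. Origin under its middle

How it is judged:
By the outcome, as a careful person would: the job done as asked, in the order asked, and still so for the second after the job is handed in, with the robot touching nothing.
It also fails if it takes over 69 s, if anything falls off the work surface, if the arm or the gripper's body presses on something with over 40 N, if the wrist force passes 120 N, or if a joint passes its speed limit or range.

## Working session

There is one attempt and no reset: what is moved stays moved. The work goes in short steps, Python scripts to look and compute and a tool call to move; the robot and the scene stay as the last step left them, time stands still between calls to the robot, and variables do not carry over. Pictures are saved under pics/ and viewed, about 8 in all and at most 12, crops included, and the job is handed in when it is done.

Besides the shell and the picture viewer there is one more tool, called after "Request:" by a JSON object that holds its "method" and its "body". jog_arm: Moves the arm, as the interface text tells. Its arguments: {"type":"object","properties":{"commands":{"type":"array","items":{"type":"array","items":{"type":"array","items":{"type":"number"}}}},"squeeze":{"type":"number"}},"required":["commands"]}

```bash
mkdir -p pics; cat > h.py <<'E'
import numpy as np,cv2
from workcell import r,get_image
def snap(n,f):
    d=get_image(n); cv2.imwrite('pics/'+f,d['frame']); np.savez('pics/'+f[:-4]+'.npz',**{k:np.array(d[k]) for k in('mtx','R','t')}); return d
def load(f): return dict(np.load('pics/'+f+'.npz'))
def ray(d,u,v,z):
    R=d['R'];t=np.ravel(d['t']);c=-R.T@t
    w=R.T@np.linalg.inv(d['mtx'])@np.array([u,v,1.]); return c+w*(z-c[2])/w[2]
def proj(d,X):
    p=d['mtx']@(d['R']@np.array(X,float)+np.ravel(d['t'])); return p[:2]/p[2]
E
python3 - <<'E'
from h import *
for n in('top','scene'):
    d=snap(n,n+'0.png'); print(n,-d['R'].T@np.ravel(d['t']),d['R'].round(3).tolist(),d['mtx'].tolist())
print(r.read_state(), r.pinch_z)
E
```

```text
top [ 383.01349424    3.55655531 1069.12696878] [[0.015, -1.0, -0.026], [-0.994, -0.012, -0.11], [0.109, 0.027, -0.994]] [[364.47347124975727, 0.0, 318.59966395392496], [0.0, 364.47347124975727, 188.49211530515888], [0.0, 0.0, 1.0]]
scene [-257.04415762  446.46301692 1168.49703207] [[-0.468, -0.884, 0.004], [-0.689, 0.362, -0.628], [0.553, -0.297, -0.778]] [[485.01368698978814, 0.0, 318.7430460121367], [0.0, 485.01368698978814, 198.6944496061548], [0.0, 0.0, 1.0]]
{'time': 0.1, 'joint_positions': array([-1.39458125e+00,  1.24441827e-01,  1.65151320e+00, -1.36801064e-05,
        1.36752203e+00, -8.25843755e-02]), 'qd': array([ 9.40515392e-04,  2.75920196e-05, -4.03297698e-03, -2.83103696e-03,
       -2.26320432e-04, -1.33378596e-03]), 'joint_efforts': array([-2.09927534e-04, -4.18881691e+01, -3.61097002e+01,  7.76484143e-02,
        4.61777381e-02, -7.13667760e-05]), 'tcp_pos': array([ 166.22431509, -627.78826742,  213.52305313]), 'tcp_rot': array([-3.13971357e+00, -1.42097715e-04,  2.58802089e-01]), 'contact_force': array([ 0.53931978, -0.11906815,  0.46734304]), 'wrist_torque': array([ 0.05000207, -0.00785075, -0.02517357]), 'grip_width': 95.19865872404478} 18.8
```

View pics/top0.png

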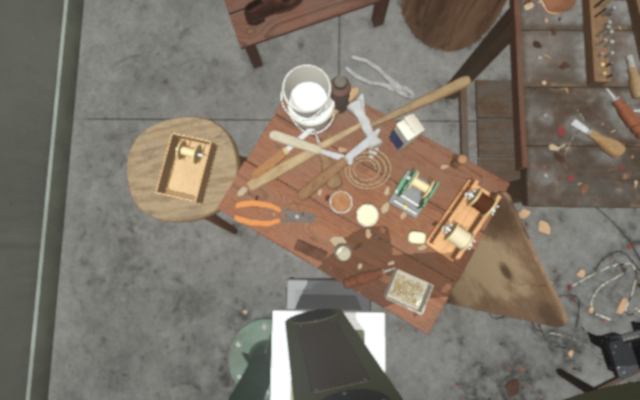

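View pics/scene0.png

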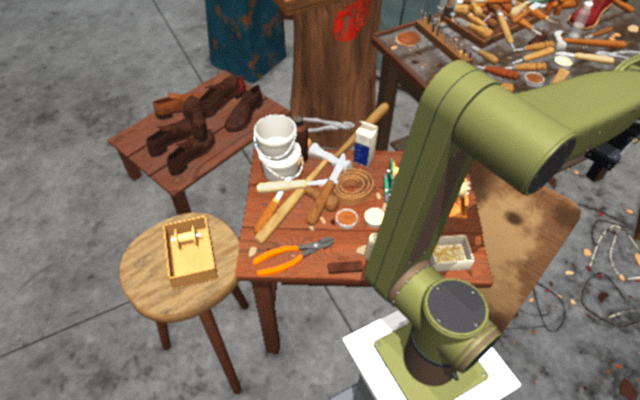

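Top view: the box is at about (187,167), the holder at (413,192), the rack at (465,220) with brown at the upper right (485,202) and cream at (460,238), and the carton at (407,130). In the scene view the arm hides the holder. Next, a zoomed crop.

```bash
python3 - <<'E'
from h import *
im=cv2.imread('pics/top0.png')
a=cv2.resize(im[160:270,380:510],None,fx=6,fy=6,interpolation=cv2.INTER_CUBIC)[:600]
cv2.imwrite('pics/c1.png',a[:,:780])
b=cv2.resize(im[120:215,145:230],None,fx=6,fy=6,interpolation=cv2.INTER_CUBIC)
cv2.imwrite('pics/c2.png',b)
d=load('top0')
for n,u,v,z in(('box',187,167,60),('holder',412,192,60),('reel',420,185,60),('brown',485,202,80),('cream',460,238,80),('carton',407,130,166)): print(n,ray(d,u,v,z).round())
E
```

```text
box [551. 405.  60.]
holder [ 487. -228.   60.]
reel [ 507. -250.   60.]
brown [ 461. -418.   80.]
cream [ 364. -348.   80.]
carton [ 633. -193.  166.]
```

View pics/c1.png

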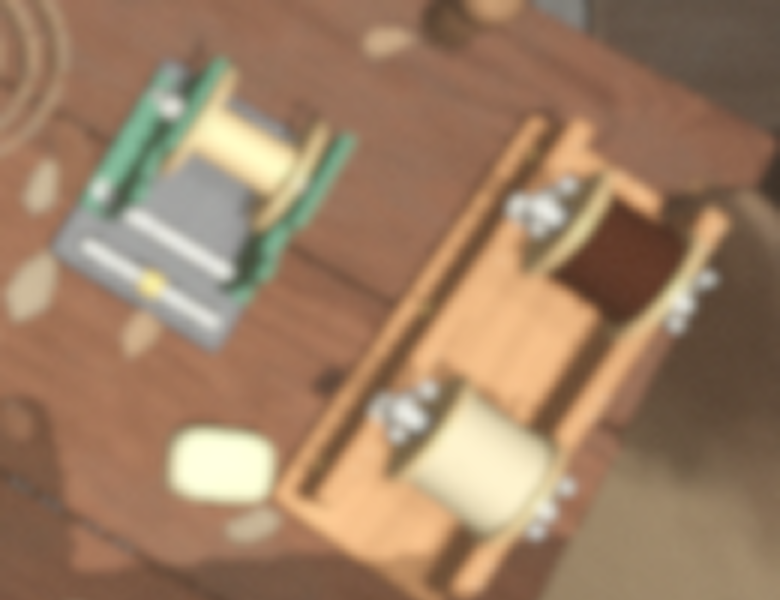

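View pics/c2.png

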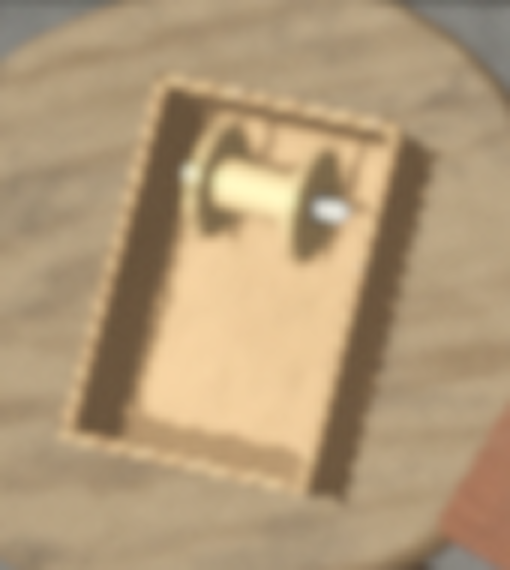

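c1: the holder front faces lower-left. The empty's core is centred near (243,150), brown's thread near (620,262), cream's near (475,460). c2: the box is turned about 15°, with the old empty at the upper end near (250,190) and its spindle along box y.

```bash
cat >> h.py <<'E'
def go(x,y,z,yawdeg,n=None,s=None):
    """tool-axis deltas for target: first twist, then shift in the new tool frame (tool down)"""
    s=s or r.read_state(); p=s['tcp_pos']; yaw=np.degrees(s['tcp_rot'][2])
    tw=-((yawdeg-yaw+180)%360-180); a=np.radians(yawdeg)
    d=np.array([x,y,z])-p
    print('pos',p.round(1),'rot',s['tcp_rot'].round(4),'F',np.round(s['contact_force'],1),'w',round(s['grip_width'],1),'t',s['time'])
    print(' twist',round(tw,1),'tool d(mm)',np.round([d[0]*np.cos(a)+d[1]*np.sin(a),d[0]*np.sin(a)-d[1]*np.cos(a),-d[2]],1))
E
python3 - <<'E'
from h import *
d=load('top0')
c=lambda X,Y,z:ray(d,380+X/6,160+Y/6,z)
b=lambda X,Y,z:ray(d,145+X/6,120+Y/6,z)
ang=lambda p,q:np.degrees(np.arctan2(*(q-p)[1::-1]))
print('reel empty',c(243,150,60).round(1),'axis deg',ang(c(205,130,60),c(285,172,60)))
print('front edge deg',ang(c(55,250,12),c(215,350,12)),np.linalg.norm(c(55,250,12)-c(215,350,12)))
print('brown',c(620,262,80).round(1),'cream',c(475,462,80).round(1),ang(c(475,462,80),c(620,262,80)),np.linalg.norm(c(475,462,80)-c(620,262,80)))
B=[b(*q,60) for q in((165,80),(400,130),(305,490),(65,435))]
print('box',np.mean(B,0).round(1),[round(np.linalg.norm(B[i]-B[i-1])) for i in range(4)],ang(B[3],B[0]),ang(B[2],B[1]))
print('old',b(250,190,34).round(1))
go(500,-245,200,60)
E
```

```text
reel empty [ 507.1 -251.2   60. ] axis deg -117.70199443068466
front edge deg -121.74779267059014 89.33017035073215
brown [ 456.1 -413.1   80. ] cream [ 366.2 -346.3   80. ] -36.596698338934125 111.94017301014969
box [550.5 413.2  60. ] [175, 117, 176, 118] -12.33044035745409 -12.020079312221707
old [600.3 418.3  34. ]
pos [ 166.2 -627.8  213.5] rot [-3.1397e+00 -1.0000e-04  2.5880e-01] F [ 0.5 -0.1  0.5] w 95.2 t 0.1
 twist -45.2 tool d(mm) [498.4  97.7  13.5]
```

Request:
{"method": "jog_arm", "body": {"commands": [[[0,0,0,-9,-1],[0,0,0,-9,-1],[0,0,0,-9,-1],[0,0,0,-9,-1],[0,0,0,-9,-1],[0.05,0.01,0,0,-1],[0.05,0.01,0,0,-1],[0.05,0.01,0,0,-1],[0.05,0.01,0,0,-1],[0.05,0.01,0,0,-1],[0.05,0.01,0,0,-1],[0.05,0.01,0,0,-1],[0.05,0.01,0,0,-1],[0.05,0.01,0,0,-1],[0.05,0.01,0,0,-1],[0,0,0,0,-1],[0,0,0,0,-1]]]}}

```text
time: 2.22
tcp_pos: [503.7, -246.4, 214.2]
tcp_rot: [-3.141, 0.0, 1.045]
contact_force: [0.3, -0.1, 0.1]
grip_width: 95.2
```

```bash
python3 - <<'E'
from h import *
d=snap('wrist','w1.png'); print(-d['R'].T@np.ravel(d['t']),d['mtx'][0,0])
go(507,-251,60-19,60)
for X in((507,-251,60),): print(proj(d,X))
E
```

```text
[ 542.52354062 -181.00806859  383.25763113] 328.80109376187863
pos [ 503.4 -246.8  214.2] rot [-3.1408e+00  4.0000e-04  1.0436e+00] F [0.3 0.5 0.5] w 94.9 t 2.275
 twist -0.2 tool d(mm) [ -1.8   5.2 173.2]
[322.65885328 189.41085808]
```

View pics/w1.png

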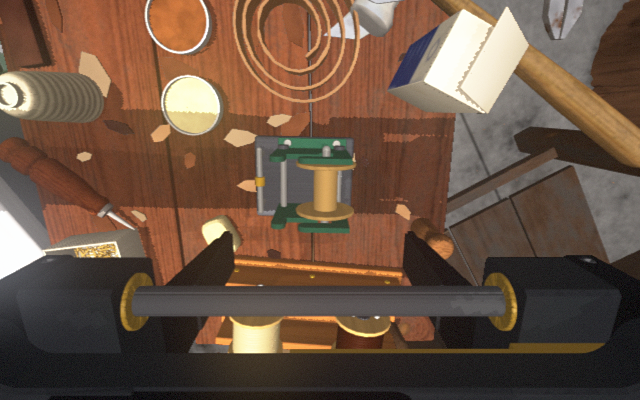

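Wrist view: the holder is nearly aligned with the image, the empty's core is at about (325,187), and the slot prongs are at x≈280–350. Zooming in on it.

```bash
python3 - <<'E'
from h import *
im=cv2.imread('pics/w1.png')
cv2.imwrite('pics/c3.png',cv2.resize(im[125:240,245:365],None,fx=5,fy=5,interpolation=cv2.INTER_CUBIC))
E
```

```text
(no output)
```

View pics/c3.png

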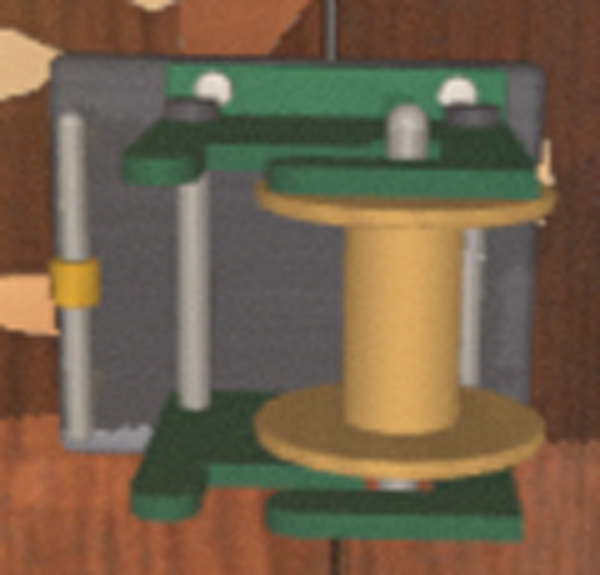

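```bash
python3 - <<'E'
from h import *
from scipy.optimize import least_squares
d=load('w1')
c=lambda X,Y,z:ray(d,245+X/5,125+Y/5,z)
ang=lambda p,q:np.degrees(np.arctan2(*(q-p)[1::-1]))
print('nadir',proj(d,(542.5,-181,12)))
print('core axis',ang(c(403,420,60),c(405,230,60)),c(404,325,60))
print('base far edge',ang(c(60,62,12),c(540,68,12)),'rod ang',ang(c(192,400,35),c(194,185,35)))
# lips top corners, local (x,y,z) -> px
P=[((-9,30,94),(270,160)),((-9,-30,94),(268,490)),((40,-35,94),(522,515)) ]
# use lip bottom-face/inner edges ambiguous: print world of candidates
for z in(94,80):
  for px in((270,165),(270,190),(540,195),(268,495),(270,535),(522,515),(522,537)): print(z,px,c(*px,z).round(1))
E
```

```text
nadir [318.23906708 108.886344  ]
core axis 59.61343620490873 [ 509.44118616 -253.12697616   60.        ]
base far edge -30.86389749435284 rod ang 57.687185684677814
94 (270, 165) [ 506.9 -208.5   94. ]
94 (270, 190) [ 504.6 -212.3   94. ]
94 (540, 195) [ 545.5 -237.1   94. ]
94 (268, 495) [ 474.8 -261.1   94. ]
94 (270, 535) [ 471.  -268.1   94. ]
94 (522, 515) [ 513.8 -288.4   94. ]
94 (522, 537) [ 511.7 -292.2   94. ]
80 (270, 165) [ 505.2 -209.8   80. ]
80 (270, 190) [ 502.8 -213.8   80. ]
80 (540, 195) [ 545.7 -239.8   80. ]
80 (268, 495) [ 471.5 -265.    80. ]
80 (270, 535) [ 467.6 -272.3   80. ]
80 (522, 515) [ 512.4 -293.6   80. ]
80 (522, 537) [ 510.2 -297.6   80. ]
```

Request:
{"method": "jog_arm", "body": {"commands": [[[-0.001,0.005,0.03,0.3,-0.16],[-0.001,0.003,0.03,0,-0.16],[0,0,0.03,0,-0.16],[0,0,0,0,-0.16]]], "squeeze": 15}}

```text
time: 2.78
tcp_pos: [507.3, -252.1, 121.6]
tcp_rot: [-3.135, 0.0, 1.037]
contact_force: [-0.2, 0.3, -0.2]
grip_width: 60.6
```

```bash
python3 - <<'E'
from h import *
go(509.5,-252,41,59.5)
E
```

```text
pos [ 507.3 -252.1  121.6] rot [-3.1353  0.      1.0368] F [-0.2  0.3 -0.2] w 60.6 t 2.775
 twist -0.1 tool d(mm) [ 1.3  1.9 80.6]
```

Request:
{"method": "jog_arm", "body": {"commands": [[[0.001,0.002,0.027,0,-0.16],[0,0,0.027,0,-0.16],[0,0,0.026,0,-0.16],[0,0,0,0,-0.16],[0,0,0,0,-0.16]]]}}

```text
time: 3.4
tcp_pos: [513.2, -253.3, 46.7]
tcp_rot: [3.139, 0.0, 1.038]
contact_force: [0.5, 0.6, 0.1]
grip_width: 55.1
```

```bash
python3 - <<'E'
from h import *
d=snap('wrist','w2.png')
go(509.5,-252,41,59.5)
E
```

```text
pos [ 513.4 -253.4   46.9] rot [3.1382e+00 1.0000e-04 1.0385e+00] F [1.1 0.1 0.6] w 55.0 t 3.45
 twist -0.0 tool d(mm) [-0.8 -4.   5.9]
```

View pics/w2.png

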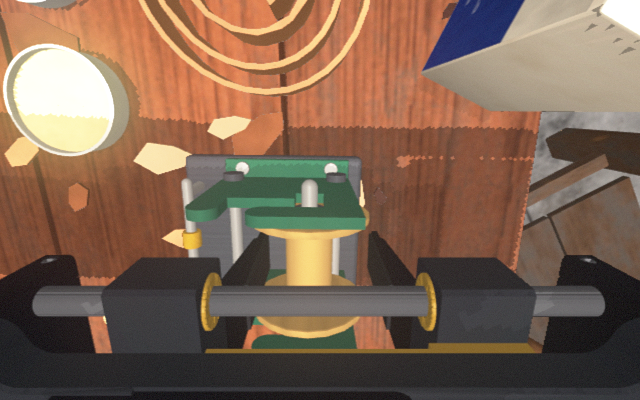

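The empty's core (x≈310) is about 4 mm left of the finger middle (x≈320), which agrees with the computed correction. The fingers are between the flanges.

Request:
{"method": "jog_arm", "body": {"commands": [[[0,-0.002,0.003,0,-0.16],[0,0,0,0,-0.16],[0,0,0,0,-0.16],[0,0,0,0,-0.16]]]}}

```text
time: 3.95
tcp_pos: [510.5, -251.2, 41.7]
tcp_rot: [3.141, -0.0, 1.039]
contact_force: [0.3, -0.4, -0.3]
grip_width: 55.3
```

```bash
python3 - <<'E'
from h import *
go(509.5,-252,41,59.5)
E
```

```text
pos [ 510.5 -251.2   41.7] rot [ 3.1415 -0.      1.0391] F [ 0.3 -0.4 -0.3] w 55.3 t 3.95
 twist 0.0 tool d(mm) [-1.2 -0.5  0.7]
```

Request:
{"method": "jog_arm", "body": {"commands": [[[0,-0.001,0,0,0.2],[0,0,0,0,0.5],[0,0,0,0,1],[0,0,0,0,1],[0,0,0,0,1]]], "squeeze": 15}}

```text
time: 4.58
tcp_pos: [509.6, -250.7, 41.6]
tcp_rot: [-3.141, 0.0, 1.039]
contact_force: [-1.0, 0.6, -0.6]
grip_width: 23.8
```

Request:
{"method": "jog_arm", "body": {"commands": [[[0,0,-0.003,0,1],[0,0,-0.004,0,1],[0,0,-0.004,0,1],[0,0,-0.002,0,1],[0,0,0,0,1],[0,0,0,0,1],[0,0,0,0,1]]]}}

```text
time: 5.45
tcp_pos: [509.5, -250.7, 54.5]
tcp_rot: [-3.141, -0.0, 1.039]
contact_force: [0.1, -0.3, -0.8]
grip_width: 23.6
```

Request:
{"method": "jog_arm", "body": {"commands": [[[0,-0.004,0,0,1],[0,-0.006,0,0,1],[0,-0.006,0,0,1],[0,-0.006,0,0,1],[0,-0.006,0,0,1],[0,-0.003,0,0,1],[0,0,0,0,1],[0,0,0,0,1],[0,0,0,0,1]]]}}

```text
time: 6.58
tcp_pos: [483.1, -235.1, 54.7]
tcp_rot: [3.141, 0.0, 1.039]
contact_force: [0.3, -0.1, -1.5]
grip_width: 23.6
```

```bash
python3 - <<'E'
from h import *
d=snap('wrist','w3.png')
go(509.6-.861*31.5,-250.7+.508*31.5,54.5,59.5)
cv2.imwrite('pics/w3c.png',cv2.resize(d['frame'][140:380,150:470],None,fx=2.4,fy=2.4,interpolation=cv2.INTER_CUBIC))
E
```

```text
pos [ 483.  -235.1   54.7] rot [ 3.1415 -0.      1.039 ] F [ 0.2  0.6 -1.7] w 23.6 t 6.625
 twist 0.0 tool d(mm) [ 0.1 -0.7  0.2]
```

View pics/w3c.png

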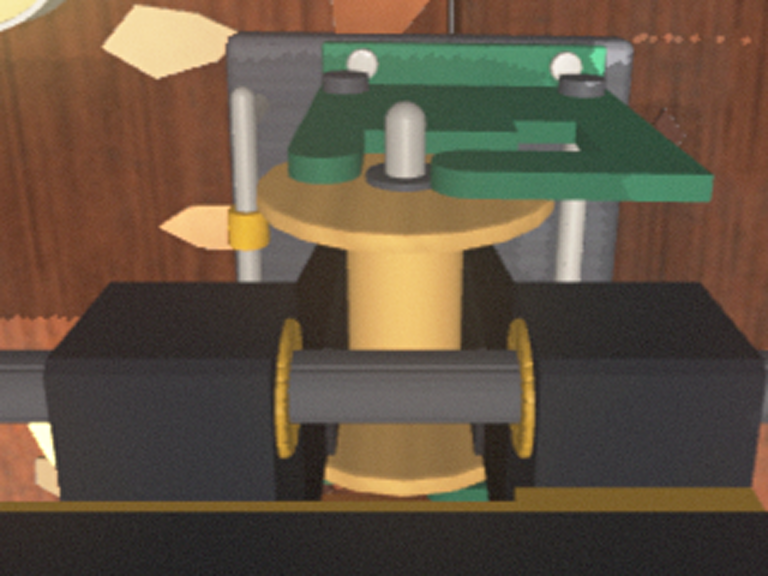

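The spindle stands clear in the throat, slightly to the lip side. A 1 mm shift forward, then straight up.

Request:
{"method": "jog_arm", "body": {"commands": [[[0,-0.001,0,0,1],[0,0,0,0,1],[0,0,-0.01,0,1],[0,0,-0.015,0,1],[0,0,-0.02,0,1],[0,0,-0.03,0,1],[0,0,-0.04,0,1],[0,0,-0.04,0,1],[0,0,0,0,1],[0,0,0,0,1]]]}}

```text
time: 7.88
tcp_pos: [481.8, -234.4, 209.7]
tcp_rot: [3.141, 0.0, 1.039]
contact_force: [-0.2, -0.3, -1.8]
grip_width: 23.1
```

```bash
python3 - <<'E'
from h import *
go(531,417.4,210,77.8)
E
```

```text
pos [ 481.8 -234.4  209.7] rot [3.1415 0.     1.0389] F [-0.2 -0.3 -1.8] w 23.1 t 7.875
 twist -18.3 tool d(mm) [ 6.475e+02 -8.960e+01 -3.000e-01]
```

Request:
{"method": "jog_arm", "body": {"commands": [[[0,0,0,-9.2,1],[0,0,0,-9.2,1],[0.03,-0.004,0,0,1],[0.05,-0.007,0,0,1],[0.05,-0.007,0,0,1],[0.05,-0.007,0,0,1],[0.05,-0.007,0,0,1],[0.05,-0.007,0,0,1],[0.05,-0.007,0,0,1],[0.05,-0.007,0,0,1],[0.05,-0.007,0,0,1],[0.05,-0.007,0,0,1],[0.05,-0.007,0,0,1],[0.05,-0.007,0,0,1],[0.05,-0.007,0,0,1],[0.018,-0.002,0,0,1],[0,0,0,0,1],[0,0,0,0,1],[0,0,0,0,1]]]}}

```text
time: 10.25
tcp_pos: [529.8, 416.6, 209.7]
tcp_rot: [-3.142, 0.0, 1.359]
contact_force: [-0.1, -0.0, -0.9]
grip_width: 23.1
```

```bash
python3 - <<'E'
from h import *
d=snap('wrist','w4.png')
go(531,417.4,17,77.8)
print(proj(d,(531,417.4,34)))
E
```

```text
pos [529.8 416.7 209.9] rot [3.1414e+00 1.0000e-04 1.3586e+00] F [-0.5  0.2 -1.5] w 23.6 t 10.3
 twist 0.0 tool d(mm) [  0.9   1.  192.9]
[318.48505031 181.34785807]
```

View pics/w4.png

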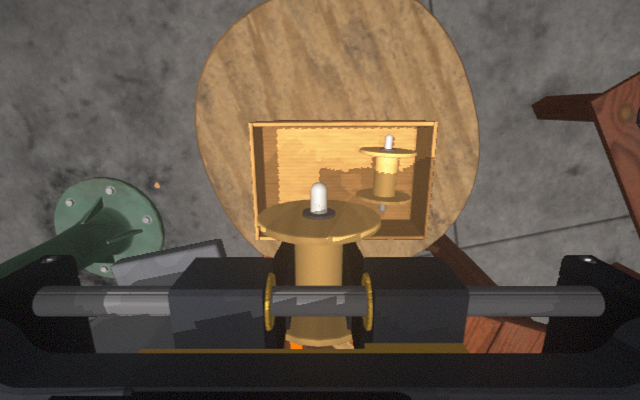

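Wrist view: the box rim corners are at (249,123), (437,122), (428,240) and (255,240), and the old empty is at (386,175) at the right end. The space left and middle is free.

```bash
python3 - <<'E'
from h import *
d=load('w4')
B=[ray(d,*q,60) for q in((249,123),(437,122),(428,240),(255,240))]
print(np.array(B).round(1),np.mean(B,0).round(1),[round(np.linalg.norm(B[i]-B[i-1])) for i in range(4)])
print(ray(d,386,178,34),ray(d,389,142,34),ray(d,382,207,34))
E
```

```text
[[479.9 491.7  60. ]
 [653.5 455.2  60. ]
 [630.5 337.8  60. ]
 [454.4 375.9  60. ]] [554.6 415.2  60. ] [119, 177, 120, 180]
[602.26534386 405.74884381  34.        ] [611.24722793 442.70189536  34.        ] [592.93050718 374.68204883  34.        ]
```

Request:
{"method": "jog_arm", "body": {"commands": [[[0.002,0.002,0.02,0,1],[0.002,0.002,0.04,0,1],[0,0,0.04,0,1],[0,0,0.03,0,1],[0,0,0.025,0,1],[0,0,0.02,0,1],[0,0,0.01,0,1],[0,0,0.004,0,1],[0,0,0,0,1],[0,0,0,0,1],[0,0,0,0,1]]]}}

```text
time: 11.68
tcp_pos: [534.8, 421.4, 21.6]
tcp_rot: [3.141, -0.001, 1.36]
contact_force: [-0.8, 1.1, -1.0]
grip_width: 24.1
```

Request:
{"method": "jog_arm", "body": {"commands": [[[0,0,0.003,0,1],[0,0,0.002,0,1],[0,0,0.001,0,1],[0,0,0,0,1],[0,0,0,0,1]]]}}

```text
time: 12.3
tcp_pos: [534.4, 421.1, 15.6]
tcp_rot: [-3.142, 0.0, 1.36]
contact_force: [-2.7, -0.8, 4.4]
grip_width: 23.8
```

Request:
{"method": "jog_arm", "body": {"commands": [[[0,0,0,0,0.3],[0,0,0,0,0.15],[0,0,0,0,0.1],[0,0,-0.01,0,0.1],[0,0,-0.03,0,0.1],[0,0,-0.05,0,0.1],[0,0,-0.05,0,0.1],[0,0,-0.05,0,0.1],[0,0,0,0,-0.5],[0,0,0,0,-1]]]}}

```text
time: 13.55
tcp_pos: [534.1, 421.0, 204.8]
tcp_rot: [3.141, -0.0, 1.36]
contact_force: [0.2, -1.1, -0.8]
grip_width: 57.7
```

```bash
python3 - <<'E'
from h import *
d=snap('wrist','w5.png')
a=d['frame'][90:270,230:460]
cv2.imwrite('pics/w5c.png',cv2.resize(a,None,fx=2.5,fy=2.5))
go(456,-413,215,53.4)
E
```

```text
pos [533.6 420.6 203.3] rot [-3.1400e+00  1.6000e-03  1.3601e+00] F [-0.3  0.2 -0. ] w 61.3 t 13.6
 twist 24.5 tool d(mm) [-715.5  434.7  -11.7]
```

View pics/w5c.png

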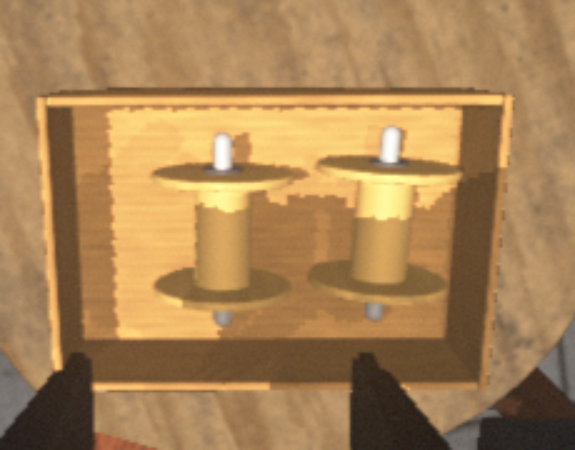

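The empty sits level on the box bottom beside the other one. Now to the brown reel.

Request:
{"method": "jog_arm", "body": {"commands": [[[0,0,-0.01,8.2,-1],[0,0,0,8.2,-1],[0,0,0,8.1,-1],[-0.03,0.018,0,0,-1],[-0.045,0.0275,0,0,-1],[-0.045,0.0275,0,0,-1],[-0.045,0.0275,0,0,-1],[-0.045,0.0275,0,0,-1],[-0.045,0.0275,0,0,-1],[-0.045,0.0275,0,0,-1],[-0.045,0.0275,0,0,-1],[-0.045,0.0275,0,0,-1],[-0.045,0.0275,0,0,-1],[-0.045,0.0275,0,0,-1],[-0.045,0.0275,0,0,-1],[-0.045,0.0275,0,0,-1],[-0.045,0.0275,0,0,-1],[-0.045,0.0275,0,0,-1]]]}}

```text
time: 15.85
tcp_pos: [463.5, -350.1, 212.2]
tcp_rot: [-3.138, -0.001, 0.932]
contact_force: [0.2, -0.1, 1.2]
grip_width: 95.0
```

Request:
{"method": "jog_arm", "body": {"commands": [[[-0.045,0.026,0,0,-1],[-0.01,0.006,0,0,-1],[0,0,0,0,-1],[0,0,0,0,-1],[0,0,0,0,-1]]]}}

```text
time: 16.48
tcp_pos: [458.0, -411.0, 214.7]
tcp_rot: [-3.141, -0.0, 0.934]
contact_force: [0.3, 0.2, -0.5]
grip_width: 95.1
```

```bash
python3 - <<'E'
from h import *
d=snap('wrist','w6.png')
cv2.imwrite('pics/w6c.png',cv2.resize(d['frame'][110:290,180:440],None,fx=3,fy=3,interpolation=cv2.INTER_CUBIC))
go(456,-413,215,53.4)
E
```

```text
pos [ 458.  -411.2  214.8] rot [ 3.1415e+00 -1.0000e-04  9.3400e-01] F [-0.4 -0.2  0.8] w 94.8 t 16.525
 twist 0.1 tool d(mm) [-2.7 -0.6 -0.2]
```

View pics/w6c.png

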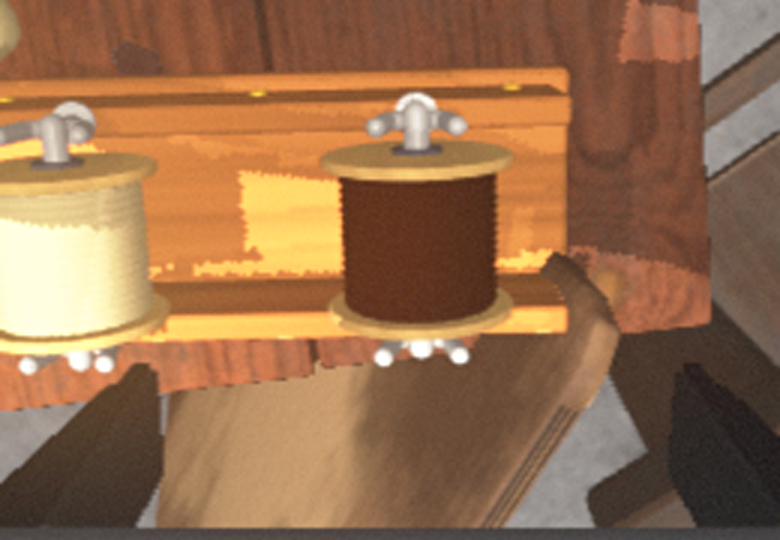

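```bash
python3 - <<'E'
from h import *
d=load('w6'); c=lambda X,Y,z:ray(d,180+X/3,110+Y/3,z)
ang=lambda p,q:np.degrees(np.arctan2(*(q-p)[1::-1]))
a,b=c(418,188,80),c(420.5,300,80); print('axis',ang(b,a),'thread diam',np.linalg.norm(c(342,240,80)-c(496,240,80)), c(419,240,80))
a,b=c(415,100,80),c(421,355,80); print('ends',a,b,np.linalg.norm(a-b),(a+b)/2,ang(b,a))
R=c(100,72,60),c(568,70,60); print('rack edge',ang(*R))
# cream axis
print('cream',c(65,170,80),c(75,325,80))
# flange inner faces: top points of near flange's inner side and far
print(c(418,178,105),c(420,322,105), (c(418,178,105)+c(420,322,105))/2)
go(456,-413,61,53.4)
E
```

```text
axis 54.82340335536426 thread diam 48.7862564778898 [ 460.99885369 -410.71071607   80.        ]
ends [ 486.07655685 -374.67054098   80.        ] [ 438.53105849 -442.26339557   80.        ] 82.63999277964875 [ 462.30380767 -408.46696828   80.        ] 54.87705835037037
rack edge -36.25329050068983
cream [ 385.8927458  -327.31490898   80.        ] [ 354.42416617 -367.14225911   80.        ]
[ 475.10365587 -390.90625227  105.        ] [ 449.85023864 -426.11380426  105.        ] [ 462.47694725 -408.51002826  105.        ]
pos [ 458.  -411.2  214.8] rot [ 3.1415e+00 -1.0000e-04  9.3400e-01] F [-0.4 -0.2  0.8] w 94.8 t 16.525
 twist 0.1 tool d(mm) [ -2.7  -0.6 153.8]
```

Request:
{"method": "jog_arm", "body": {"commands": [[[0.004,0.002,0.02,-0.5,-1],[0,0,0.04,0,-1],[0,0,0.03,0,-1],[0,0,0.02,0,-1],[0,0,0.01,0,-1],[0,0,0,0,-1],[0,0,0,0,-1],[0,0,0,0,-1]]]}}

```text
time: 17.52
tcp_pos: [462.2, -411.0, 96.1]
tcp_rot: [3.139, 0.0, 0.941]
contact_force: [0.2, -0.0, -0.4]
grip_width: 94.9
```

```bash
python3 - <<'E'
from h import *
d=snap('wrist','w7.png')
go(462,-409,61.2,54)
print(proj(d,(462,-409,80)),proj(d,(462+26*.588,-409+26*.809,110)))
cv2.imwrite('pics/w7c.png',cv2.resize(d['frame'][100:390,150:490],None,fx=2,fy=2,interpolation=cv2.INTER_CUBIC))
E
```

```text
pos [ 462.1 -410.9   95.9] rot [3.1396e+00 4.0000e-04 9.4120e-01] F [ 0.   0.2 -0.4] w 95.3 t 17.575
 twist -0.1 tool d(mm) [ 1.5 -1.2 34.7]
[314.59084983 237.32164769] [313.91544405 211.05854152]
```

Request:
{"method": "jog_arm", "body": {"commands": [[[0.001,-0.001,0.015,0,-1],[0,0,0.014,0,-1],[0,0,0.005,0,-1],[0,0,0,0,-1],[0,0,0,0,-1],[0,0,0,0,-1]]]}}

```text
time: 18.32
tcp_pos: [461.7, -409.3, 61.3]
tcp_rot: [3.14, 0.0, 0.941]
contact_force: [-0.2, 0.4, 0.2]
grip_width: 95.1
```

```bash
python3 - <<'E'
from h import *
go(462,-409,61.2,54)
E
```

```text
pos [ 461.7 -409.3   61.3] rot [3.1405e+00 2.0000e-04 9.4130e-01] F [-0.2  0.4  0.2] w 95.1 t 18.325
 twist -0.1 tool d(mm) [0.4 0.  0.1]
```

Request:
{"method": "jog_arm", "body": {"commands": [[[0,0,0,0,-0.5],[0,0,0,0,-0.15],[0,0,0,0,-0.1],[0,0,0,0,0.2],[0,0,0,0,0.5],[0,0,0,0,0.5]]], "squeeze": 20}}

```text
time: 19.08
tcp_pos: [461.1, -408.7, 60.6]
tcp_rot: [-3.14, -0.0, 0.941]
contact_force: [-1.3, 1.3, 1.3]
grip_width: 49.2
```

Request:
{"method": "jog_arm", "body": {"commands": [[[0,0,-0.005,0,0.5],[0,0,-0.01,0,0.5],[0,0,-0.02,0,0.5],[0,0,-0.03,0,0.5],[0,0,-0.03,0,0.5],[0,0,-0.025,0,0.5],[0,0,0,0,0.5],[0,0,0,0,0.5]]]}}

```text
time: 20.08
tcp_pos: [461.1, -408.6, 180.2]
tcp_rot: [-3.141, -0.0, 0.941]
contact_force: [0.2, 0.2, -2.7]
grip_width: 49.7
```

```bash
python3 - <<'E'
from h import *
go(481.8,-234.4,130,59.5)
E
```

```text
pos [ 461.1 -408.6  180.2] rot [-3.141e+00 -1.000e-04  9.413e-01] F [ 0.2  0.2 -2.7] w 49.7 t 20.075
 twist -5.6 tool d(mm) [160.6 -70.6  50.2]
```

Request:
{"method": "jog_arm", "body": {"commands": [[[0,0,0,-5.6,0.5],[0.02,-0.009,0,0,0.5],[0.035,-0.0155,0,0,0.5],[0.035,-0.0155,0,0,0.5],[0.035,-0.0155,0,0,0.5],[0.025,-0.011,0.01,0,0.5],[0.0106,-0.0046,0.02,0,0.5],[0,0,0.015,0,0.5],[0,0,0.005,0,0.5],[0,0,0,0,0.5],[0,0,0,0,0.5],[0,0,0,0,0.5]]]}}

```text
time: 21.58
tcp_pos: [481.9, -235.1, 131.4]
tcp_rot: [3.14, 0.0, 1.038]
contact_force: [-0.3, 0.1, -2.0]
grip_width: 49.4
```

```bash
python3 - <<'E'
from h import *
go(481.8,-234.4,106,59.5)
E
```

```text
pos [ 481.9 -235.1  131.4] rot [3.1403 0.     1.0383] F [-0.3  0.1 -2. ] w 49.4 t 21.575
 twist -0.0 tool d(mm) [ 0.5 -0.5 25.4]
```

Request:
{"method": "jog_arm", "body": {"commands": [[[0.0005,-0.0005,0.01,0,0.5],[0,0,0.01,0,0.5],[0,0,0.003,0,0.5],[0,0,0,0,0.5],[0,0,0,0,0.5],[0,0,0,0,0.5]]]}}

```text
time: 22.32
tcp_pos: [481.6, -233.9, 108.1]
tcp_rot: [3.141, 0.0, 1.039]
contact_force: [0.6, 0.5, -2.6]
grip_width: 49.4
```

```bash
python3 - <<'E'
from h import *
d=snap('wrist','w8.png')
cv2.imwrite('pics/w8c.png',cv2.resize(d['frame'][130:370,160:480],None,fx=2.5,fy=2.5,interpolation=cv2.INTER_CUBIC))
go(481.8,-234.4,106,59.5)
E
```

```text
pos [ 481.6 -233.9  108. ] rot [3.1409 0.     1.039 ] F [ 0.6  0.5 -3.2] w 49.7 t 22.375
 twist 0.0 tool d(mm) [-0.3  0.4  2. ]
```

View pics/w8c.png

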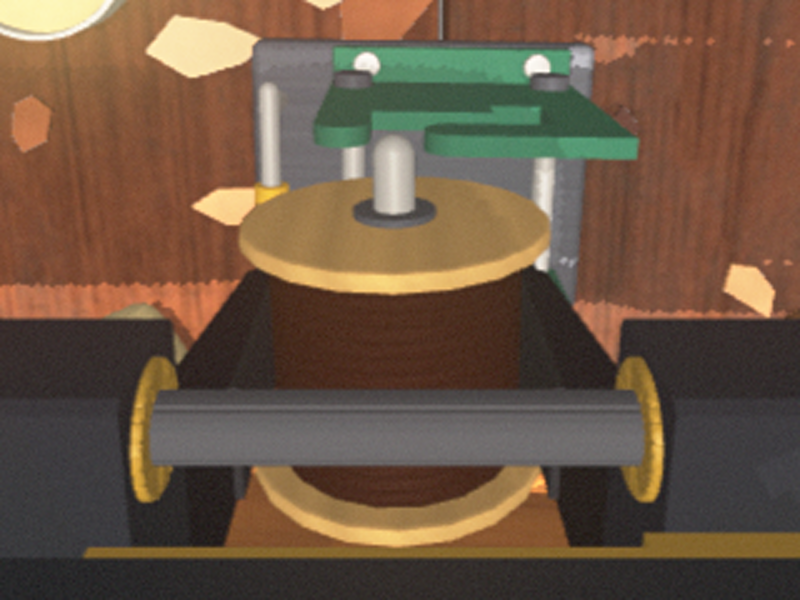

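The brown spindle tip (393,137) lies over the throat between the prong edge (371) and the lip edge (427), about 1 mm to the prong side.

```bash
python3 - <<'E'
from h import *
d=load('w8'); c=lambda X,Y,z:ray(d,160+X/2.5,130+Y/2.5,z)
hx=np.array([.861,-.508]);hy=np.array([.508,.861])
f=lambda n,p:print(n,(p[:2]@hx).round(1),(p[:2]@hy).round(1))
t=np.array([481.6,-233.9]);f('tcp',t)
f('tip',c(393,136,127)); f('flange face/spindle',c(393,210,127))
f('prong edge',c(371,135,87));f('lip edge',c(427,140,94))
f('lip outer',c(500,134,94)); f('lip inner',c(500,158,94))
E
```

```text
tcp 533.5 43.3
tip 533.7 85.3
flange face/spindle 533.7 70.8
prong edge 528.5 76.5
lip edge 541.4 76.9
lip outer 558.1 78.3
lip inner 558.3 72.7
```

Request:
{"method": "jog_arm", "body": {"commands": [[[-0.0005,0.001,0.004,0,0.5],[0,0,0.008,0,0.5],[0,0,0.008,0,0.5],[0,0,0.004,0,0.5],[0,0,0,0,0.5],[0,0,0,0,0.5],[0,0,0,0,0.5]]]}}

```text
time: 23.25
tcp_pos: [482.2, -234.9, 84.0]
tcp_rot: [3.141, 0.0, 1.039]
contact_force: [-0.3, -0.0, -3.6]
grip_width: 49.3
```

```bash
python3 - <<'E'
from h import *
go(482.3,-234.9,54,59.5)
E
```

```text
pos [ 482.2 -234.9   84. ] rot [3.1409 0.     1.039 ] F [-0.3 -0.  -3.6] w 49.3 t 23.25
 twist 0.0 tool d(mm) [ 0.   0.1 30. ]
```

Request:
{"method": "jog_arm", "body": {"commands": [[[0,0,0.004,0,0.5],[0,0,0.005,0,0.5],[0,0,0.005,0,0.5],[0,0,0.005,0,0.5],[0,0,0.005,0,0.5],[0,0,0.004,0,0.5],[0,0,0.002,0,0.5],[0,0,0,0,0.5],[0,0,0,0,0.5],[0,0,0,0,0.5]]]}}

```text
time: 24.5
tcp_pos: [482.1, -234.8, 53.9]
tcp_rot: [3.141, -0.0, 1.039]
contact_force: [-0.5, 0.2, -2.0]
grip_width: 49.8
```

Request:
{"method": "jog_arm", "body": {"commands": [[[0,0.004,0,0,0.5],[0,0.006,0,0,0.5],[0,0.006,0,0,0.5],[0,0.006,0,0,0.5],[0,0.006,0,0,0.5],[0,0.004,0,0,0.5],[0,0,0,0,0.5],[0,0,0,0,0.5],[0,0,0,0,0.5]]]}}

```text
time: 25.62
tcp_pos: [509.4, -250.8, 53.6]
tcp_rot: [-3.141, 0.0, 1.039]
contact_force: [-0.1, 0.1, -2.8]
grip_width: 49.4
```

```bash
python3 - <<'E'
from h import *
go(510,-251.2,41,59.5)
d=snap('wrist','w9.png')
E
```

```text
pos [ 509.4 -250.8   53.6] rot [-3.1414  0.      1.039 ] F [-0.1  0.1 -2.8] w 49.4 t 25.625
 twist 0.0 tool d(mm) [-0.   0.7 12.6]
```

Request:
{"method": "jog_arm", "body": {"commands": [[[0,0.0007,0.002,0,0.5],[0,0,0.003,0,0.5],[0,0,0.003,0,0.5],[0,0,0.003,0,0.5],[0,0,0.001,0,0.5],[0,0,0,0,0.5],[0,0,0,0,0.5],[0,0,0,0,0.5]]]}}

```text
time: 26.68
tcp_pos: [510.3, -251.4, 41.8]
tcp_rot: [3.141, -0.0, 1.039]
contact_force: [0.7, 0.3, -1.6]
grip_width: 49.6
```

Into the seats without contact. Another 1 mm to touch the floor, then release.

Request:
{"method": "jog_arm", "body": {"commands": [[[0,0,0.001,0,0.5],[0,0,0.0005,0,0.5],[0,0,0,0,0.5],[0,0,0,0,0.5]]]}}

```text
time: 27.18
tcp_pos: [510.4, -251.5, 40.8]
tcp_rot: [3.141, 0.0, 1.039]
contact_force: [-2.1, 0.9, 5.0]
grip_width: 49.7
```

Request:
{"method": "jog_arm", "body": {"commands": [[[0,0,0,0,-0.1],[0,0,0,0,-0.3],[0,0,0,0,-0.4],[0,0,0,0,-0.4],[0,0,-0.01,0,-0.4],[0,0,-0.03,0,-0.4],[0,0,-0.04,0,-0.4],[0,0,-0.05,0,-0.4],[0,0,-0.043,0,-0.4],[0,0,0,0,-1],[0,0,0,0,-1],[0,0,0,0,-1]]]}}

```text
time: 28.68
tcp_pos: [509.3, -250.8, 211.3]
tcp_rot: [-3.138, -0.0, 1.039]
contact_force: [0.4, -0.5, -0.4]
grip_width: 91.3
```

```bash
python3 - <<'E'
from h import *
d=snap('wrist','w10.png')
cv2.imwrite('pics/w10c.png',cv2.resize(d['frame'][110:270,220:400],None,fx=3.5,fy=3.5,interpolation=cv2.INTER_CUBIC))
go(509.4,-253,214,59.5)
E
```

```text
pos [ 509.3 -250.8  211.2] rot [-3.1383e+00 -1.0000e-04  1.0389e+00] F [ 0.1  0.6 -0.4] w 92.6 t 28.725
 twist 0.0 tool d(mm) [-1.9  1.2 -2.8]
```

```bash
python3 - <<'E'
from h import *
im=cv2.imread('pics/w10.png').astype(int); d=load('w10')
for row in(175,185,195):
    print(row,[tuple(im[row,u]) for u in range(290,352,6)])
hx=np.array([.861,-.508]);hy=np.array([.508,.861])
for z in(60,73):
  P=np.append(hx*567+hy*43.2,z)
  print(z,[proj(d,P+np.append(hx*a+hy*b,h)).round(1).tolist() for a,b,h in((-30,26,0),(30,26,0),(-30,-26,0),(30,-26,0),(0,26,30),(0,-26,30),(0,42,4),(0,26,-20))])
g=im[120:250,322]; print([(120+i,tuple(v)) for i,v in enumerate(g) if i%4==0])
E
```

```text
175 [(np.int64(88), np.int64(90), np.int64(90)), (np.int64(35), np.int64(40), np.int64(55)), (np.int64(29), np.int64(36), np.int64(57)), (np.int64(26), np.int64(36), np.int64(59)), (np.int64(27), np.int64(36), np.int64(64)), (np.int64(24), np.int64(37), np.int64(59)), (np.int64(24), np.int64(36), np.int64(62)), (np.int64(26), np.int64(36), np.int64(59)), (np.int64(19), np.int64(33), np.int64(58)), (np.int64(35), np.int64(41), np.int64(52)), (np.int64(45), np.int64(60), np.int64(92))]
185 [(np.int64(89), np.int64(89), np.int64(94)), (np.int64(26), np.int64(34), np.int64(50)), (np.int64(27), np.int64(33), np.int64(58)), (np.int64(26), np.int64(37), np.int64(59)), (np.int64(22), np.int64(36), np.int64(60)), (np.int64(21), np.int64(37), np.int64(59)), (np.int64(23), np.int64(36), np.int64(59)), (np.int64(16), np.int64(34), np.int64(57)), (np.int64(26), np.int64(34), np.int64(60)), (np.int64(39), np.int64(44), np.int64(56)), (np.int64(47), np.int64(64), np.int64(98))]
195 [(np.int64(89), np.int64(90), np.int64(91)), (np.int64(40), np.int64(49), np.int64(61)), (np.int64(22), np.int64(35), 
[... 1639 characters left out ...]
np.int64(37), np.int64(61))), (200, (np.int64(20), np.int64(32), np.int64(59))), (204, (np.int64(19), np.int64(32), np.int64(61))), (208, (np.int64(19), np.int64(32), np.int64(63))), (212, (np.int64(25), np.int64(33), np.int64(61))), (216, (np.int64(58), np.int64(94), np.int64(124))), (220, (np.int64(93), np.int64(155), np.int64(202))), (224, (np.int64(43), np.int64(61), np.int64(46))), (228, (np.int64(71), np.int64(94), np.int64(59))), (232, (np.int64(77), np.int64(104), np.int64(74))), (236, (np.int64(56), np.int64(83), np.int64(137))), (240, (np.int64(59), np.int64(87), np.int64(143))), (244, (np.int64(56), np.int64(89), np.int64(154))), (248, (np.int64(63), np.int64(95), np.int64(158)))]
```

The reel's far flange edge ends at row ~222, which matches a seated centre at 60 mm (222.1 predicted, 226.9 if it were still on the run). Handing in.

```bash
python3 -c "
from workcell import r
print(r.job_done())"
```

```text
the job is handed in; nothing more can be done
None
```

The job is done and handed in at about 29 s on the robot's clock, well inside the 69 s limit.

- **Empty reel:** I lifted it out of the seats, moved it forward along the run and up through the throat, then set it on the box bottom. A wrist picture showed it level beside the other empty.
- **Brown reel:** I took it off its hooks and lowered it through the slot mouths without touching. It then went back under the lips and down until it met the seat floors with about 7 N, at a centre height of about 60 mm. I released it and raised the gripper clear.
- **Last check:** After release, the pixel rows in the wrist image matched a seated reel: the flange edge was at row ~222, against 222.1 predicted for seated and 226.9 for unseated. I could not view that last picture because the 12-picture limit was reached, so this check is by numbers only.
- **Other things:** I did not re-photograph the loose things or the cream reel at the end. No reading I took during the moves showed unexpected contact, and the arm kept clear of them. No check failed or disagreed.

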